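Clamp a tube rack on the platform mixer

ROBOT

A 6-joint arm with a two-finger parallel gripper is mounted at the origin on the work surface. World frame = base frame: x ahead of the robot, y to its left, z up, the work surface at z = 0. Lengths are in mm, angles in rad, forces in N, time in s.
With the tool pointing down it reaches from about 300 to 775 mm from the base axis. Payload 14.6 kg.
Tool frame: the origin (TCP) lies at the very end of the fingers, on their centre line; the grasp point (between the pads) lies 19 mm behind it; z points along the fingers, y is the line along which they close (so a half turn about z gives the same grasp; the last joint's range is limited). The gripper opens to 94 mm and grips with 3 to 60 N. Pads are 16 mm wide; open, the fingers measure 119 mm over their backs; the gripper's body (75 mm by 177 mm) begins 78 mm behind the grasp point.
Start: joints at [-1.182, 0.3, 1.521, -0, 1.321, -0.067], TCP at [242.091, -493.843, 205.446] pointing down, gripper open.
Joint ranges: [-3.03, 3.03], [-0.79, 2.21], [0.23, 2.52], [-1.04, 4.18], [0, 3.07], [-2.55, 2.55]. Speed limits (rad/s): [2.22, 2.22, 2.57, 3.14, 3.14, 3.14].

INTERFACE

Orientations are given as [roll, pitch, yaw] about the fixed x, y, z axes, in that order (R = Rz(yaw) Ry(pitch) Rx(roll)).
In Python, from cell import manip gives the robot as it stands.
- The arm moves only by the tool servo_tool, never from a script. Its argument "rows" is a list of rows, each a list of 7 numbers: the turn, a rotation vector about the world's x, y, z in degrees, then the shift along the world's x, y, z in mm, then the closure, from 0 (fully open) to 1 (shut). In form: [[rx, ry, rz, dx, dy, dz, fingers], ...]. A call has 1 to 20 rows; each row shifts and turns the commanded pose from where the row before left it; what a row does not reach is not made up. A row lasts 1/8 s, in which the tool goes at most 62.5 mm and 10.7 degrees, less where a joint would pass 70% of its speed; a pose out of reach is approached as far as the arm can. A call with a gripper value outside its range is refused whole. The fingers move at their own pace and stop on an object; "grip_force" is the grip in N (left out, the last holds). Time passes only in rows, so rows that do not move let the fingers close. It gives the time, the measured TCP pose, the force, the opening and the grip force at its end, in the units of the state.
- manip.read_state(): the state, without advancing time (a new reading comes with each control period).
- manip.camera(name): name is "scene" or "top" or "wrist"; returns the picture (480x640x3 uint8, red, green, blue); there is no depth.
- manip.camera_info(name): a dict with "fx", "fy", "cx", "cy" (pixels), "position" and "rotation" of the camera in the world; the wrist camera has in their place "T_tool_cam" (4x4, takes a point from camera to tool coordinates, whose origin is the TCP and whose axes are the flange's). Camera axes: x right, y down, z forward; pixel columns grow to the right and rows downward; lengths in mm; the calibration is good to about 2 mm. The wrist camera is an equidistant fisheye: a pixel r from the principal point sees the ray r / f radians off the axis. A picture is of the moment at which its call begins: read the wrist's pose just before it. camera_info takes no time and is no camera call.
- manip.sign_off(): hands the job in; it is judged then, once.
The state is a dict: "clock": time; "joints": joint angles; "qd": joint speeds; "effort": joint torques, N m; "eef_pos": TCP position; "eef_rot": TCP orientation; "wrist_force": force on the tool from outside, world axes, zero at the start; "moment": the same for the moment, N m; "finger_gap": finger opening in mm; "finger_force": force on a finger pad.
Only numpy, scipy, OpenCV 4.12 (cv2) and the standard library are available. Lean on these libraries where they do the work, as an engineer would, in place of code of your own. Each camera call takes 0.05 s, during which the arm holds its last target. There are 200 camera calls.

TASK

The tube rack stands loose on the platform of the mixer. Unscrew the clamp knob (anticlockwise) until the clamp bar slides freely, slide the bar to push the rack square and without play against the fixed fence, then screw the knob tight again (clockwise), about an eighth of a turn tighter than you found it. Leave the jar, the bottle and the slide box where they are, and do not tip the rack.

Things in the scene. Friction and masses are not known exactly. Their poses are not given: they have to be found in the camera images.
- mixer: Low white platform mixer fixed on the bench, 240 (its x) x 340 (its y) mm, flat dark platform 75 mm above the bench. Origin: centre of its underside; its x axis points away from its control panel (which faces the robot), its y axis along the rail towards the fixed fence, z up.
- fence_face (a point): Middle of the face of the fixed aluminium fence, a plate 130 mm (mixer x) x 40 mm high on the platform. The face looks along -y of the mixer, at y = +145 mm, x = -20 to +110 mm in the mixer's frame; the point is at x = 45 mm, 20 mm above the platform. Axes as the mixer's.
- rail: Flat steel rail 310 mm long, 22 wide, 10 high, fixed on the platform along the mixer's y axis at x = -95 mm; the clamp bar's carriage rides on it and the knob's screw presses on it. Origin: centre of its underside; axes as the mixer's.
- clamp_bar (a joint): Position of the sliding clamp bar, m, 0 to 0.20, growing towards the fence. Aluminium: a carriage 40 x 50 mm on the rail, top 25 mm above the platform, and from it a bar 14 thick, 33 high, reaching across to mixer x = +93 mm. Its face is at mixer y = -115 mm + this value. Immovable while the knob is tight; free, it slides with about 2 N, pushed by bar, carriage or knob.
- bar_face (a point): Middle of the bar's face towards the fence, 20 mm above the platform, at x = 45 mm in the mixer's frame (140 mm along mixer x from the knob's axis). Axes as the mixer's.
- clamp_knob: Grey wing knob on the carriage, screw axis vertical at mixer x = -95 mm, y = -125 mm + clamp_bar. Origin on the axis; x axis along the wing, z up. The wing is 64 long and 14 thick and reaches from 40 to 82 mm above the platform, over a disc of 42 mm diameter. It starts lightly tight; about a quarter turn anticlockwise (from above) frees the bar. It sinks 1.2 mm per radian of tightening.
- knob_grip (a point): On the knob's axis, 66 mm above the platform at the start: the place to grip, across the wing. Axes as the knob's. The knob has 0.7 of a turn in all, between stops. Free it turns with 0.25 N m; clockwise, the resistance grows once the screw bites on the rail; an eighth of a turn past where it started it is firmly tight, and takes some 0.4 N m.
- rack: Steel tube rack with capped tubes, loose on the platform between bar and fence, 100 (its x) x 70 (its y) mm, 50 high, caps up to 71 mm above the platform, 0.25 to 0.5 kg. Origin: centre of its underside; z up; its x axis roughly along the mixer's x. Its 100 mm sides are to rest against fence and bar.
- sample_jar: White jar with a red lid, 56 mm diameter, 70 mm high, on the bench; bystander. Origin: centre of its underside.
- reagent_bottle: Amber bottle, 60 mm diameter, 100 mm high, on the bench; bystander. Origin: centre of its underside.
- slide_box: Flat blue box for microscope slides, 90 x 160 x 35 mm, on the bench right of the mixer; bystander. Origin: centre of its underside.

How it is judged:
By the outcome, as a careful person would: the job done as asked, in the order asked, and still so for the second after the job is handed in, with the robot touching nothing.
It also fails if it takes over 51 s, if anything falls off the work surface, if the arm or the gripper's body presses on something with over 40 N, if the wrist force passes 120 N, or if a joint passes its speed limit or range.

## Working session

There is one attempt and no reset: what is moved stays moved. The work goes in short steps, Python scripts to look and compute and a tool call to move; the robot and the scene stay as the last step left them, time stands still between calls to the robot, and variables do not carry over. Pictures are saved under pics/ and viewed, at most 10 in all, crops included, and the job is handed in when it is done.

Besides the shell and the picture viewer there is one more tool, called after "Call:" as a command line: name --pt "numbers of a row" for each row, then --argument value for the rest. servo_tool: Moves the arm, as the interface text tells. Its arguments: {"type":"object","properties":{"rows":{"type":"array","items":{"type":"array","items":{"type":"number"}}},"grip_force":{"type":"number"}},"required":["rows"]}

```bash
mkdir -p pics; python3 - <<'E'
from cell import manip
import cv2
s=manip.read_state();print({k:s[k] for k in('clock','eef_pos','eef_rot','finger_gap','wrist_force')})
for n in('top','scene'):
    print(n,manip.camera_info(n)); cv2.imwrite(f'pics/{n}0.png',manip.camera(n)[:,:,::-1])
print(manip.camera_info('wrist'))
E
```

```text
{'clock': 0.0, 'eef_pos': array([ 242.00287313, -493.60647822,  204.88083098]), 'eef_rot': array([-3.14043508e+00, -7.77547023e-05,  4.55804781e-01]), 'finger_gap': 94.01023329904297, 'wrist_force': array([-1.03981437,  0.17602399,  0.08298874])}
top {'fx': 551.1707292748971, 'fy': 551.1707292748971, 'cx': 326.9191083679612, 'cy': 240.36664645682686, 'position': array([ 368.38558857,   -6.50949743, 1401.70822584]), 'rotation': array([-2.99825572, -0.00606236, -1.5651939 ])}
scene {'fx': 494.8663689127423, 'fy': 494.8663689127423, 'cx': 326.4530548282311, 'cy': 238.12227027199563, 'position': array([1140.85582398, -256.72853219,  938.41073987]), 'rotation': array([-2.47349231,  0.01322679,  1.18862209])}
{'fx': 371.64829954431775, 'fy': 371.64829954431775, 'cx': 316.3496598723323, 'cy': 239.89995726412437, 'T_tool_cam': array([[ 1.06473222e-03, -9.58986183e-01, -2.83450819e-01,
         8.20316184e+01],
       [ 9.99999398e-01,  9.45496790e-04,  5.57462565e-04,
         1.11671439e+00],
       [-2.66597058e-04, -2.83451242e-01,  9.58986612e-01,
        -1.79127678e+02],
       [ 0.00000000e+00,  0.00000000e+00,  0.00000000e+00,
         1.00000000e+00]])}
```

View pics/top0.png

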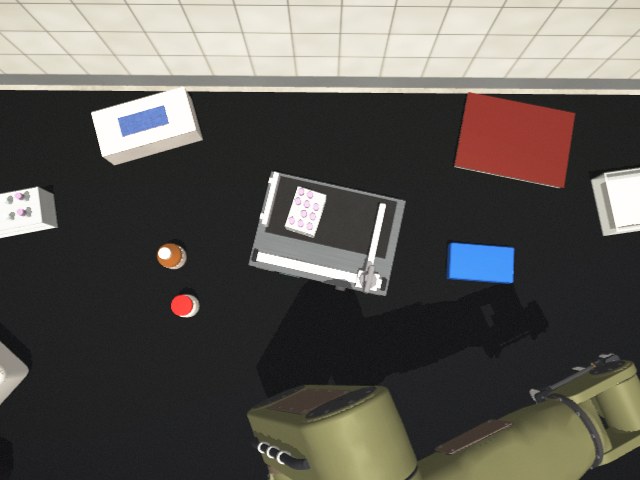

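View pics/scene0.png

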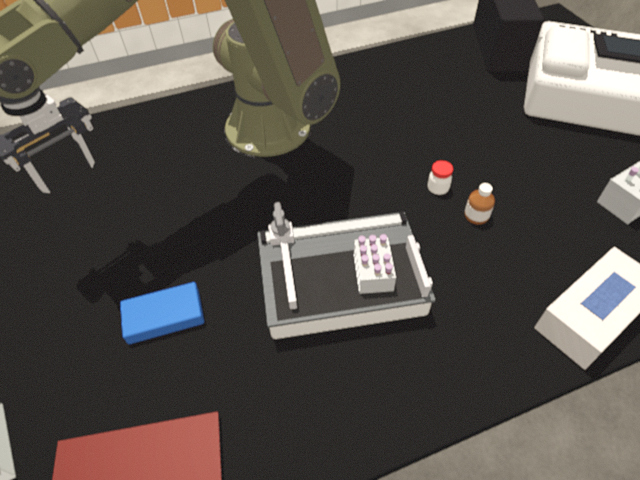

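The top view shows the mixer with its fence on the left (270,200), the rack at (306,211), the rail along the lower edge and the knob at about (369,276). In the scene view the knob is at (280,222) and the rack at (375,265). I'll enlarge a crop of the top view next.

```bash
cat > h.py <<'E'
import numpy as np, cv2
from scipy.spatial.transform import Rotation as R
from cell import manip
def cam(n):
    i=manip.camera_info(n); return i, R.from_euler('xyz',i['rotation']).as_matrix()
def cast(n,px,z):
    i,M=cam(n); px=np.atleast_2d(np.array(px,float))
    d=np.c_[(px[:,0]-i['cx'])/i['fx'],(px[:,1]-i['cy'])/i['fy'],np.ones(len(px))]@M.T
    p=i['position']; return p+d*((z-p[2])/d[:,2])[:,None]
def proj(n,P):
    i,M=cam(n); q=(np.atleast_2d(P)-i['position'])@M
    return np.c_[q[:,0]/q[:,2]*i['fx']+i['cx'],q[:,1]/q[:,2]*i['fy']+i['cy']]
def wrist_ray(px,pos,rot):
    i=manip.camera_info('wrist'); v=np.atleast_2d(np.array(px,float))-[i['cx'],i['cy']]
    r=np.hypot(*v.T); t=r/i['fx']; d=np.c_[v/np.maximum(r,1e-9)[:,None]*np.sin(t)[:,None],np.cos(t)]
    T=i['T_tool_cam']; W=R.from_euler('xyz',rot).as_matrix()
    return pos+W@T[:3,3], d@T[:3,:3].T@W.T
def wcast(px,z,pos,rot):
    o,d=wrist_ray(px,pos,rot); return o+d*((z-o[2])/d[:,2])[:,None]
E
python3 - <<'E'
import cv2
from h import *
a=cv2.imread('pics/top0.png'); b=cv2.imread('pics/scene0.png')
c=cv2.resize(a[160:305,240:415],None,fx=4,fy=4,interpolation=cv2.INTER_CUBIC); cv2.imwrite('pics/t1.png',c)
g=cv2.resize(b[195:345,250:440],None,fx=4,fy=4,interpolation=cv2.INTER_CUBIC); cv2.imwrite('pics/s1.png',g)
print(cast('top',[[275,172],[405,200],[386,295],[249,265]],75), cast('top',[[369,276]],150))
print(cast('scene',[[280,222]],120))
E
```

```text
[[ 730.03192275  115.97432311   75.        ]
 [ 661.49224618 -205.01157737   75.        ]
 [ 428.3903702  -155.97468722   75.        ]
 [ 498.60209108  174.31067546   75.        ]] [[ 467.82003227 -109.25354836  150.        ]]
[[ 457.71893833 -102.27137747  120.        ]]
```

View pics/t1.png

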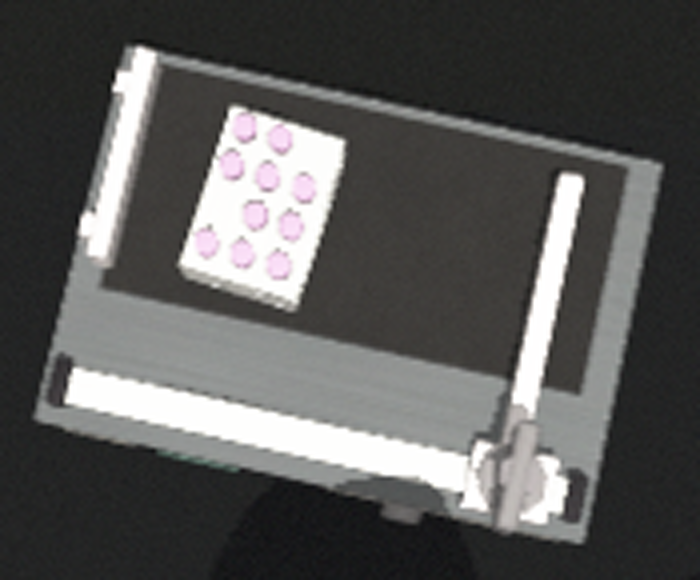

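View pics/s1.png

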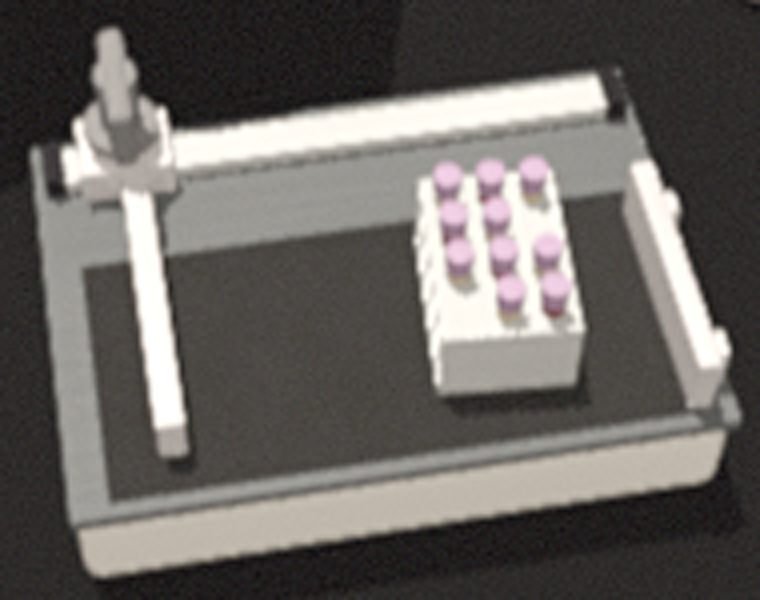

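The enlarged crops show the wing lying roughly along mixer x, with its centre at full-image (369.5,279). The mixer's yaw is about -12°. The rack sits about 25 mm off the fence and is slightly rotated. I'll move above the knob for a close look.

Call:
servo_tool --pt "0 0 -3.8 22 38 5 0" --pt "0 0 -3.8 22 38 5 0" --pt "0 0 -3.8 22 38 5 0" --pt "0 0 -3.8 22 38 5 0" --pt "0 0 -3.8 22 38 5 0" --pt "0 0 -3.8 22 38 5 0" --pt "0 0 -3.8 22 38 5 0" --pt "0 0 -3.8 22 38 5 0" --pt "0 0 -3.8 22 38 5 0" --pt "0 0 -3.8 22 38 5 0" --pt "0 0 0 0 0 0 0" --pt "0 0 0 0 0 0 0"

```text
clock: 1.6
eef_pos: [461.8, -114.2, 255.1]
eef_rot: [3.141, 0.001, -0.206]
wrist_force: [-1.0, -0.8, -0.0]
finger_gap: 93.8
finger_force: 0.0
```

```bash
python3 - <<'E'
from h import *
s=manip.read_state(); im=manip.camera('wrist'); cv2.imwrite('pics/w1.png',im[:,:,::-1])
print(s['clock'],s['eef_pos'],s['eef_rot'],s['joints'],s['wrist_force'])
np.savez('w1.npz',p=s['eef_pos'],r=s['eef_rot'])
E
```

```text
1.6 [ 461.75692479 -114.16311493  255.11801142] [ 3.14145966e+00  6.92175122e-04 -2.06461512e-01] [-3.19277861e-01  9.62241913e-02  1.64840983e+00 -2.13259552e-04
  1.39763144e+00  1.45801675e+00] [-9.71834970e-01 -8.35013674e-01 -6.15085624e-04]
```

View pics/w1.png

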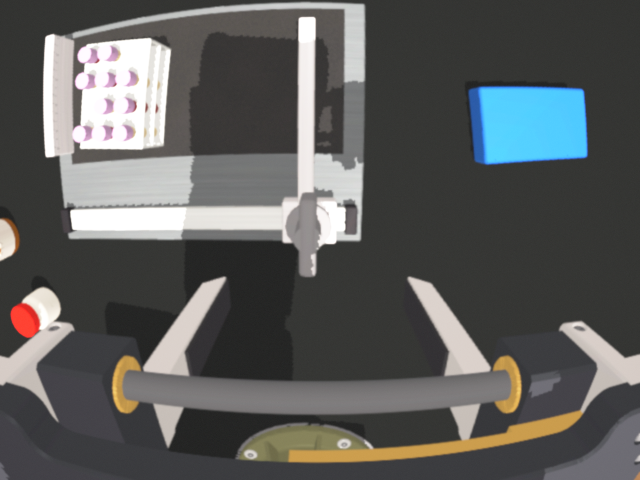

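The wrist view shows the knob wing at about columns 299-317, rows 195-275. The bar runs up from it at column 307, and the rack is at the left at (122,95). I'll crop in on the wing.

```bash
python3 - <<'E'
from h import *
im=cv2.imread('pics/w1.png'); cv2.imwrite('pics/w1c.png',cv2.resize(im[180:285,260:370],None,fx=5,fy=5,interpolation=cv2.INTER_CUBIC))
d=np.load('w1.npz'); p,r=d['p'],d['r']
print('tip end/ top z157',wcast([[307,274],[308,196],[299.5,265],[316,265]],157,p,r).round(1))
print('rail ends', wcast([[72,219],[345,218]],85,p,r).round(1))
print('fence face (z115)',wcast([[73,42],[71,155]],115,p,r).round(1))
print('bar face top',wcast([[299,45],[299,180]],108,p,r).round(1))
E
```

```text
tip end/ top z157 [[ 436.  -102.7  157. ]
 [ 497.5 -116.8  157. ]
 [ 444.7  -98.5  157. ]
 [ 442.  -111.4  157. ]]
rail ends [[ 521.9  153.6   85. ]
 [ 457.4 -143.2   85. ]]
fence face (z115) [[698.4  80.  115. ]
 [586.3 107.8 115. ]]
bar face top [[ 622.8 -134.1  108. ]
 [ 505.2 -109.2  108. ]]
```

View pics/w1c.png

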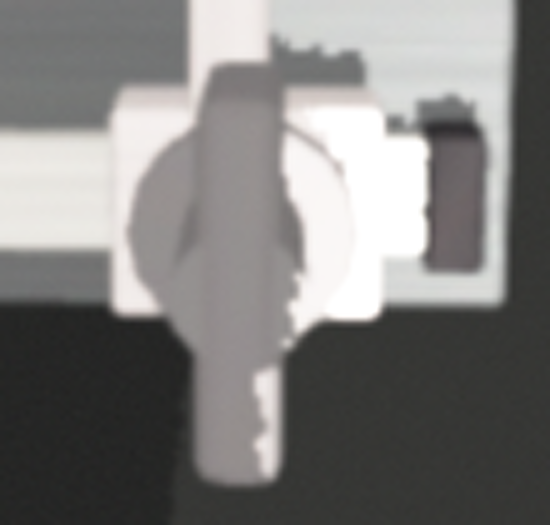

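The wing's top face runs from (308.3,199.5) to (307.3,277), so the knob axis is at about (464,-109.5) with a yaw of about -12.3°. I'll align, descend and grip.

Call:
servo_tool --pt "0 0 -0.5 2.4 4.7 -25 0" --pt "0 0 0 0 0 -35 0" --pt "0 0 0 0 0 -35 0" --pt "0 0 0 0 0 -26 0" --pt "0 0 0 0 0 -10 0" --pt "0 0 0 0 0 0 0.6" --pt "0 0 0 0 0 0 1" --pt "0 0 0 0 0 0 1" --pt "0 0 0 0 0 0 1" --pt "0 0 0 0 0 0 1" --pt "0 0 0 0 0 0 1" --grip_force 45

```text
clock: 3.02
eef_pos: [464.5, -109.1, 124.5]
eef_rot: [-3.142, -0.0, -0.216]
wrist_force: [0.8, 0.4, -0.2]
finger_gap: 37.4
finger_force: 0.0
```

Call:
servo_tool --pt "0 0 0 0 0 0 1" --pt "0 0 0 0 0 0 1" --pt "0 0 0 0 0 0 1" --pt "0 0 0 0 0 0 1" --pt "0 0 0 0 0 0 1"

```text
clock: 3.65
eef_pos: [464.7, -108.0, 124.5]
eef_rot: [-3.139, -0.0, -0.216]
wrist_force: [1.2, 8.4, 1.7]
finger_gap: 13.5
finger_force: 44.9
```

Call:
servo_tool --pt "0 0 0 0.2 1.1 0 1" --pt "0 0 5 0 0 0.1 1" --pt "0 0 8 0 0 0.2 1" --pt "0 0 9 0 0 0.2 1" --pt "0 0 9 0 0 0.2 1" --pt "0 0 9 0 0 0.2 1" --pt "0 0 9 0 0 0.2 1" --pt "0 0 9 0 0 0.2 1" --pt "0 0 9 0 0 0.2 1" --pt "0 0 9 0 0 0.2 1" --pt "0 0 9 0 0 0.2 1" --pt "0 0 9 0 0 0.2 1" --pt "0 0 6 0 0 0.1 1" --pt "0 0 0 0 0 0 1" --pt "0 0 0 0 0 0 1"

```text
clock: 5.52
eef_pos: [464.1, -107.9, 126.2]
eef_rot: [-3.14, -0.0, 1.527]
wrist_force: [-3.7, 2.0, -4.3]
finger_gap: 13.8
finger_force: 45.0
```

```bash
python3 - <<'E'
from h import *
s=manip.read_state(); print(s['moment'],s['joints'],s['wrist_force'])
im=manip.camera('top'); cv2.imwrite('pics/t2.png',cv2.resize(im[160:305,240:415,::-1],None,fx=4,fy=4,interpolation=cv2.INTER_CUBIC))
E
```

```text
[0.39680733 0.66804521 0.07605535] [-3.05219917e-01  2.24360837e-01  1.81336630e+00 -6.61870151e-05
  1.10557741e+00 -2.61312243e-01] [-3.74715316  2.04233735 -4.32318595]
```

Call:
servo_tool --pt "0 0 0 1.06 4.9 0 1" --pt "0 0 0 2.12 9.77 0 1" --pt "0 0 0 2.12 9.77 0 1" --pt "0 0 0 2.12 9.77 0 1" --pt "0 0 0 2.12 9.77 0 1" --pt "0 0 0 2.12 9.77 0 1" --pt "0 0 0 2.12 9.77 0 1" --pt "0 0 0 2.12 9.77 0 1" --pt "0 0 0 1.27 5.86 0 1" --pt "0 0 0 1.27 5.86 0 1" --pt "0 0 0 1.27 5.86 0 1" --pt "0 0 0 1.27 5.86 0 1" --pt "0 0 0 1.27 5.86 0 1" --pt "0 0 0 1.27 5.86 0 1" --pt "0 0 0 0 0 0 1" --pt "0 0 0 0 0 0 1"

```text
clock: 7.58
eef_pos: [487.9, 0.6, 126.3]
eef_rot: [-3.141, -0.0, 1.529]
wrist_force: [-4.1, 1.8, -11.7]
finger_gap: 13.8
finger_force: 45.0
```

```bash
python3 - <<'E'
from h import *
s=manip.read_state(); print(s['clock'],s['moment'],s['wrist_force'])
im=manip.camera('scene'); cv2.imwrite('pics/s2.png',cv2.resize(im[195:345,250:440,::-1],None,fx=4,fy=4,interpolation=cv2.INTER_CUBIC))
E
```

```text
7.575 [ 0.51178634  0.88410947 -0.02498738] [ -4.10316385   1.82538883 -11.66479366]
```

View pics/s2.png

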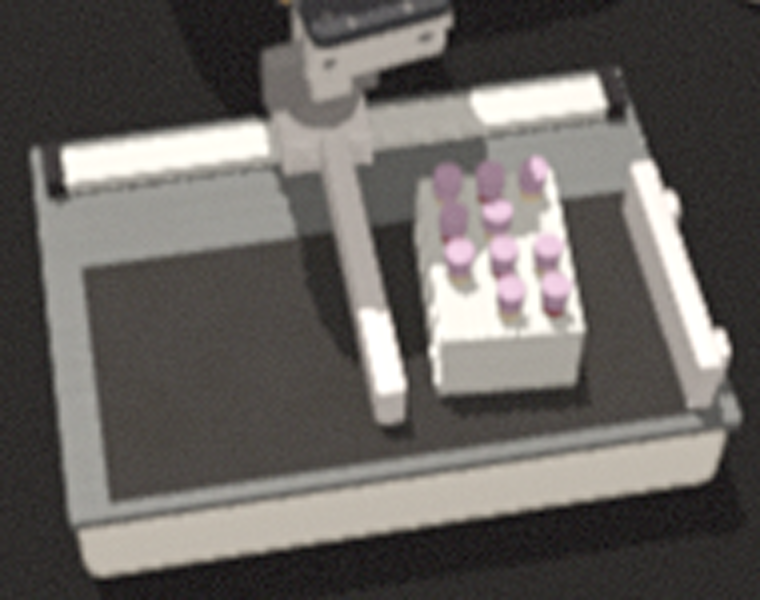

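The bar has slid about 111 mm and is now close to the rack. The rack is still upright and untouched. I'll keep going more slowly.

Call:
servo_tool --pt "0 0 0 0.85 3.9 -0.7 1" --pt "0 0 0 0.85 3.9 0 1" --pt "0 0 0 0.85 3.9 0 1" --pt "0 0 0 0.85 3.9 0 1" --pt "0 0 0 0.85 3.9 0 1" --pt "0 0 0 0.85 3.9 0 1" --pt "0 0 0 0.85 3.9 0 1" --pt "0 0 0 0.85 3.9 0 1" --pt "0 0 0 0.85 3.9 0 1" --pt "0 0 0 0.42 1.95 0 1" --pt "0 0 0 0 0 0 1"

```text
clock: 9.0
eef_pos: [496.0, 37.5, 126.2]
eef_rot: [-3.141, -0.0, 1.529]
wrist_force: [-7.8, 0.1, -4.0]
finger_gap: 13.6
finger_force: 45.0
```

Call:
servo_tool --pt "0 0 0 -0.5 1.6 0 1" --pt "0 0 0 0.2 1.5 0 1" --pt "0 0 0 0.3 1.5 0 1" --pt "0 0 0 0.3 1.5 0 1" --pt "0 0 0 0 0 0 1"

```text
clock: 9.62
eef_pos: [497.0, 43.7, 126.2]
eef_rot: [3.14, -0.0, 1.529]
wrist_force: [0.5, -1.0, -6.4]
finger_gap: 13.6
finger_force: 45.0
```

```bash
python3 - <<'E'
from h import *
s=manip.read_state(); print(s['clock'],s['moment'],s['wrist_force'])
im=manip.camera('scene'); cv2.imwrite('pics/s3.png',cv2.resize(im[195:345,250:440,::-1],None,fx=4,fy=4,interpolation=cv2.INTER_CUBIC))
E
```

```text
9.625 [-0.38364161 -0.19439039 -0.02044755] [ 0.49375824 -1.01148848 -6.36049621]
```

View pics/s3.png

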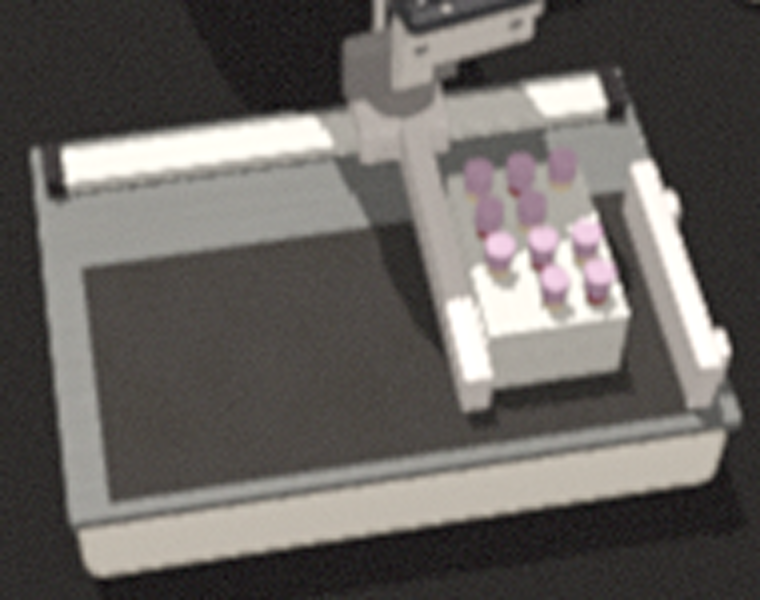

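The bar is now flush with the rack. By my estimate about 15-20 mm remains to the fence.

Call:
servo_tool --pt "0 0 0 0.6 2.9 -0.3 1" --pt "0 0 0 0.6 2.9 0 1" --pt "0 0 0 0.6 2.9 0 1" --pt "0 0 0 0.4 2 0 1" --pt "0 0 0 0 0 0 1"

```text
clock: 10.3
eef_pos: [499.3, 54.5, 126.1]
eef_rot: [3.14, -0.0, 1.529]
wrist_force: [1.9, -1.2, 3.9]
finger_gap: 13.9
finger_force: 45.0
```

Call:
servo_tool --pt "0 0 0 0.3 1.5 0 1" --pt "0 0 0 0.3 1.5 0 1" --pt "0 0 0 0 0 0 1"

```text
clock: 10.68
eef_pos: [499.9, 57.3, 126.1]
eef_rot: [3.14, -0.0, 1.529]
wrist_force: [3.6, -1.9, 5.6]
finger_gap: 13.8
finger_force: 45.0
```

Call:
servo_tool --pt "0 0 0 0.3 1.5 0 1" --pt "0 0 0 0.3 1.5 0 1" --pt "0 0 0 0 0 0 1"

```text
clock: 11.05
eef_pos: [500.5, 60.4, 126.1]
eef_rot: [3.14, -0.0, 1.529]
wrist_force: [3.2, -2.9, 5.3]
finger_gap: 13.7
finger_force: 45.0
```

```bash
python3 - <<'E'
from h import *
im=manip.camera('scene'); a=cv2.resize(im[195:345,250:440,::-1],None,fx=3,fy=3,interpolation=cv2.INTER_CUBIC)
cv2.imwrite('pics/s4.png',a)
E
```

```text
(no output)
```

View pics/s4.png

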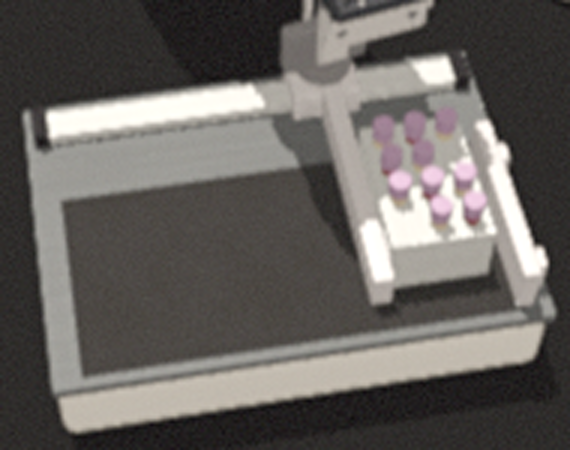

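The rack stays square to the bar, and a gap of roughly 5-10 mm to the fence remains.

Call:
servo_tool --pt "0 0 0 0.3 1.5 -0.1 1" --pt "0 0 0 0.3 1.5 0 1" --pt "0 0 0 0 0 0 1"

```text
clock: 11.48
eef_pos: [501.2, 63.3, 126.1]
eef_rot: [3.14, -0.0, 1.529]
wrist_force: [2.7, -2.8, 6.5]
finger_gap: 13.9
finger_force: 45.0
```

Call:
servo_tool --pt "0 0 0 0.3 1.5 0 1" --pt "0 0 0 0.3 1.5 0 1" --pt "0 0 0 0 0 0 1"

```text
clock: 11.85
eef_pos: [501.8, 66.3, 126.1]
eef_rot: [3.14, -0.0, 1.529]
wrist_force: [3.1, -2.5, 5.7]
finger_gap: 13.6
finger_force: 45.0
```

Call:
servo_tool --pt "0 0 0 0.3 1.5 0 1" --pt "0 0 0 0.2 1 0 1" --pt "0 0 0 0 0 0 1"

```text
clock: 12.22
eef_pos: [502.3, 68.8, 126.1]
eef_rot: [3.14, -0.0, 1.529]
wrist_force: [3.6, -3.0, 5.5]
finger_gap: 13.8
finger_force: 45.0
```

Call:
servo_tool --pt "0 0 0 0.3 1.5 0 1" --pt "0 0 0 0.1 0.7 0 1" --pt "0 0 0 0 0 0 1"

```text
clock: 12.6
eef_pos: [502.8, 71.0, 126.1]
eef_rot: [3.14, -0.0, 1.529]
wrist_force: [4.4, -3.1, 4.9]
finger_gap: 13.4
finger_force: 45.0
```

Call:
servo_tool --pt "0 0 0 0.2 1 0 1" --pt "0 0 0 0.1 0.7 0 1" --pt "0 0 0 0 0 0 1"

```text
clock: 12.98
eef_pos: [503.1, 72.6, 126.1]
eef_rot: [3.139, 0.0, 1.529]
wrist_force: [4.3, -3.7, 4.8]
finger_gap: 14.0
finger_force: 45.0
```

Call:
servo_tool --pt "0 0 0 0.2 1 0 1" --pt "0 0 0 0.1 0.7 0 1" --pt "0 0 0 0 0 0 1"

```text
clock: 13.35
eef_pos: [503.1, 73.3, 126.1]
eef_rot: [3.14, 0.002, 1.529]
wrist_force: [3.0, -12.3, 6.8]
finger_gap: 13.8
finger_force: 45.0
```

The force rise shows contact at y≈73. I'll use the last picture to verify the seating at the fence.

```bash
python3 - <<'E'
from h import *
a=cv2.resize(manip.camera('scene')[220:305,350:440,::-1],None,fx=6,fy=6,interpolation=cv2.INTER_CUBIC)
b=cv2.resize(manip.camera('top')[165:250,250:297,::-1],None,fx=6,fy=6,interpolation=cv2.INTER_CUBIC)
c=np.hstack([a,b])[:, :800]; cv2.imwrite('pics/v.png',c)
E
```

```text
(no output)
```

View pics/v.png

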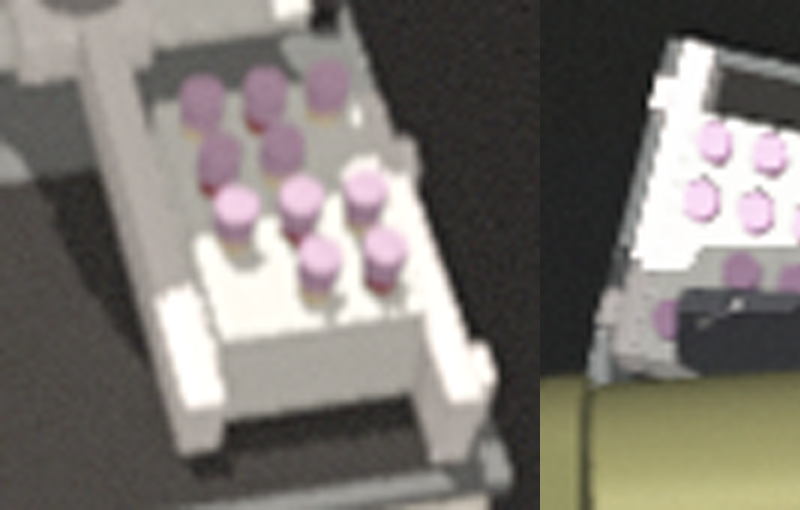

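The rack is seated flush between bar and fence. I'll tighten with the preload kept, going 20° past the start angle before regripping because of the last joint's range.

Call:
servo_tool --pt "0 0 -5 0 0.3 0.2 1" --pt "0 0 -9 0 0 -0.2 1" --pt "0 0 -9 0 0 -0.2 1" --pt "0 0 -9 0 0 -0.2 1" --pt "0 0 -9 0 0 -0.2 1" --pt "0 0 -9 0 0 -0.2 1" --pt "0 0 -9 0 0 -0.2 1" --pt "0 0 -9 0 0 -0.2 1" --pt "0 0 -9 0 0 -0.2 1" --pt "0 0 -8 0 0 -0.2 1" --pt "0 0 0 0 0 0 1" --grip_force 55

```text
clock: 14.82
eef_pos: [503.8, 72.5, 124.6]
eef_rot: [3.137, -0.003, 0.044]
wrist_force: [6.0, -19.8, 5.6]
finger_gap: 13.9
finger_force: 55.1
```

Call:
servo_tool --pt "0 0 -7 0 0 -0.15 1" --pt "0 0 -7 0 0 -0.15 1" --pt "0 0 -7 0 0 -0.15 1" --pt "0 0 -7 0 0 -0.15 1" --pt "0 0 -7 0 0 -0.15 1" --pt "0 0 0 0 0 0 1" --pt "0 0 0 0 0 0 1"

```text
clock: 15.7
eef_pos: [503.6, 72.3, 124.3]
eef_rot: [3.139, -0.004, -0.565]
wrist_force: [4.0, -22.0, 11.0]
finger_gap: 13.6
finger_force: 55.0
```

```bash
python3 - <<'E'
from h import *
s=manip.read_state(); print(s['moment'],s['joints'],s['wrist_force'],s['eef_rot'])
E
```

```text
[-4.8157048  -0.47405789  0.16783744] [ 0.07300031  0.29273203  1.7306023  -0.00507558  1.11618667  2.21138646] [  3.97560071 -22.01467608  10.95880672] [ 3.13916807 -0.00438502 -0.56536048]
```

Call:
servo_tool --pt "0 0 0 0 -1.5 0 1" --pt "0 0 0 0 0 0 0.4" --pt "0 0 0 0 0 0 0.4" --pt "0 0 0 0 0 0 0.4" --pt "0 0 0 0 0 0 0.4" --pt "0 0 0 0 0 0 0.4"

```text
clock: 16.45
eef_pos: [502.6, 73.2, 123.1]
eef_rot: [3.142, 0.0, -0.565]
wrist_force: [-0.1, 0.3, -0.0]
finger_gap: 56.2
finger_force: 0.0
```

Call:
servo_tool --pt "0 0 0 0 0 25 0.4" --pt "0 0 0 0 0 25 0.4" --pt "0 0 10 0 0 0 0.4" --pt "0 0 10 0 0 0 0.4" --pt "0 0 10 0 0 0 0.4" --pt "0 0 10 0 0 0 0.4" --pt "0 0 10 0 0 0 0.4" --pt "0 0 10 0 0 0 0.4" --pt "0 0 10 0 0 0 0.4" --pt "0 0 10 0 0 0 0.4" --pt "0 0 10 0 0 0 0.4" --pt "0 0 10 0 0 0 0.4" --pt "0 0 10 0 0 0 0.4" --pt "0 0 10 0 0 0 0.4" --pt "0 0 10 0 0 0 0.4" --pt "0 0 10 0 0 0 0.4" --pt "0 0 10 0 0 0 0.4" --pt "0 0 10 0 0 0 0.4" --pt "0 0 10 0 0 0 0.4" --pt "0 0 10 0 0 0 0.4"

```text
clock: 18.95
eef_pos: [502.6, 73.2, 173.1]
eef_rot: [-3.142, -0.0, 2.582]
wrist_force: [-0.6, 0.4, 0.6]
finger_gap: 56.4
finger_force: 0.0
```

Call:
servo_tool --pt "0 0 0 0.8 -0.7 -25 0.4" --pt "0 0 0 0 0 -24 0.4" --pt "0 0 0 0 0 0 1" --pt "0 0 0 0 0 0 1" --pt "0 0 0 0 0 0 1" --pt "0 0 0 0 0 0 1" --pt "0 0 0 0 0 0 1" --pt "0 0 0 0 0 0 1" --pt "0 0 0 0 0 0 1"

```text
clock: 20.08
eef_pos: [503.5, 71.9, 124.6]
eef_rot: [-3.141, 0.001, 2.576]
wrist_force: [-2.3, -4.5, 4.4]
finger_gap: 13.3
finger_force: 55.0
```

Call:
servo_tool --pt "0 0 -6 0 -0.5 -0.1 1" --pt "0 0 -7 0 0 -0.15 1" --pt "0 0 -7 0 0 -0.15 1" --pt "0 0 -5.5 0 0 -0.1 1" --pt "0 0 0 0 0 0 1" --pt "0 0 0 0 0 0 1"

```text
clock: 20.82
eef_pos: [503.6, 71.7, 124.4]
eef_rot: [-3.142, 0.001, 2.132]
wrist_force: [-3.7, -4.1, 8.7]
finger_gap: 13.8
finger_force: 55.0
```

```bash
python3 - <<'E'
from h import *
s=manip.read_state(); print(s['moment'],s['wrist_force'],s['eef_rot'],s['finger_gap'])
E
```

```text
[-0.80460374  0.70041862  0.22776408] [-3.65468231 -4.06385573  8.66548659] [-3.14157744e+00  7.81402938e-04  2.13161871e+00] 13.752390641856069
```

Call:
servo_tool --pt "0 0 0 0 0 0 0.4" --pt "0 0 0 0 0 0 0.4" --pt "0 0 0 0 0 0 0.4" --pt "0 0 0 0 0 0 0.4" --pt "0 0 0 0 0 0 0.4" --pt "0 0 0 0 0 25 0.4" --pt "0 0 0 0 0 35 0.4" --pt "0 0 0 0 0 35 0.4" --pt "0 0 0 0 0 35 0.4" --pt "0 0 0 -10 0 10 0.4" --pt "0 0 0 0 0 0 0.4" --pt "0 0 0 0 0 0 0.4"

```text
clock: 22.32
eef_pos: [493.0, 71.9, 262.3]
eef_rot: [-3.14, -0.001, 2.131]
wrist_force: [0.8, 0.1, -0.0]
finger_gap: 56.4
finger_force: 0.0
```

```bash
python3 - <<'E'
from h import *
s=manip.read_state(); print(s['clock'],s['eef_pos'],s['wrist_force'])
# numeric check: same scene region as before (outside the arm) unchanged
v=cv2.imread('pics/v.png')[:,:540]; a=cv2.resize(manip.camera('scene')[220:305,350:440,::-1],None,fx=6,fy=6,interpolation=cv2.INTER_CUBIC)
g=lambda i:cv2.cvtColor(i,cv2.COLOR_BGR2GRAY).astype(np.float32)[240:450,160:500]
print('shift px/6',np.array(cv2.phaseCorrelate(g(v),g(a))[0])/6)
E
```

```text
22.325 [493.01822893  71.9346974  262.31824751] [ 0.75566171  0.12742979 -0.03532595]
shift px/6 [-0.00138642  0.00355738]
```

The bar and rack haven't moved since they were seated, and the robot is clear of everything, so I'll hand in.

```bash
python3 -c "
from cell import manip
print(manip.sign_off())"
```

```text
the job is handed in; nothing more can be done
None
```

The job is handed in at about 22 s: the rack is pushed square against the fence, the knob is about 45° (an eighth of a turn) tighter than I found it, and I didn't touch the jar, bottle or slide box.

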